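# Dispense a test cassette, square it in the corner and lay it in the free nest

## Robot

A 7-joint arm with a two-finger parallel gripper is mounted at the origin on a cart in front of the work surface, level with it; the furniture and walls round the work are solid. World frame = base frame: x ahead of the robot, y to its left, z up, the work surface at z = 0. Lengths are in m, angles in rad, forces in N, time in s.
With the tool pointing down it reaches from about 0.425 to 1.025 m from the base axis. Payload 9.4 kg.
Tool frame: the origin (TCP) lies midway between the tips of the shut fingers; the grasp point (between the pads) lies 19 mm behind it; z points along the fingers, y is the line along which they close (so a half turn about z gives the same grasp; the last joint's range is limited). The gripper opens to 85 mm and grips with 20 to 120 N. Pads are 22 mm wide; open, the fingers measure 114 mm over their backs; the gripper's body (76 mm by 85 mm) begins 54 mm behind the grasp point. The pads swing forward as they close: fully open they stand 13 mm farther back than shut.
Start: joints at [-1.199, 0.599, -0.003, 1.599, 0.002, 0.943, -0.08], TCP at [0.315, 0.653, 0.231] pointing down, gripper open.
Joint ranges: [-2.57, 2.57], [-0.35, 1.97], [-1.29, 1.29], [0.11, 2.56], [-1.05, 4.19], [0.11, 1.86], [-2.63, 2.63]. Speed limits (rad/s): [2.22, 2.22, 3.01, 3.01, 3.14, 3.14, 3.14].

## Interface

Orientations are given as [roll, pitch, yaw] about the fixed x, y, z axes, in that order (R = Rz(yaw) Ry(pitch) Rx(roll)).
In Python, from cell import robot gives the robot as it stands. The module is installed in compiled form; this text tells all that it offers.
- The arm moves only by the tool step_arm, never from a script. Its argument "steps" is a list of rows, each an object of numbers: "tx", "ty", "tz": the shift along the tool's x, y, z normalised to -1 to 1, where 1 is 15 cm; "yaw": the turn about the tool's z normalised to -1 to 1, where 1 is 120 degrees. A call has 1 to 12 rows; each row is the pose to reach, as a shift and turn from the pose commanded when the call began, along the tool's axes at that moment; what a row does not reach only later rows make up. A row lasts 1/8 s, in which the tool goes at most 62.5 mm and 10.7 degrees, less where a joint would pass 70% of its speed; a pose out of reach is approached as far as the arm can. A call with a number of a shift or a turn outside -1 to 1 is refused whole. A call with a gripper value outside its range is refused whole. "fingers" is the opening, from 0 (shut) to 1 (fully open), set as the call begins (left out, the last holds). The fingers move at their own pace and stop on an object; the grip force is fixed at half the most. Time passes only in rows, so rows that repeat a pose let the fingers close. It gives the time, the measured TCP pose, the force, the opening and the grip force at its end, in the units of the state.
- robot.sense(): the state, without advancing time (a new reading comes with each control period).
- robot.snapshot(name): name is "scene" or "side" or "wrist"; returns the picture (420x560x3 uint8, red, green, blue); there is no depth.
- robot.camera_params(name): a dict with "intrinsics" (3x3 intrinsics, pixels), "k1" (the pictures are not rectified: a ray, as slopes to the right and down, at radius r is drawn at 1 + k1 r^2 times it, then the intrinsics apply), "position" and "attitude" of the camera in the world. Camera axes: x right, y down, z forward; pixel columns grow to the right and rows downward; lengths in m; the calibration is good to about 2 mm. A picture is of the moment at which its call begins: read the wrist's pose just before it. camera_params takes no time and is no camera call; for the wrist camera it gives the pose at the moment of the call.
- robot.close_job(): hands the job in; it is judged then, once.
Trained networks look in the newest picture that a camera, given by its name, has taken for a name from the list of things; names that differ only in an ending like _2 or _b are one class to them, and where a whole thing is asked for, a point or a joint stands for the part that bears it (a point fixed in the world has none). Each returns a list of dicts, best first, with "conf" (0 to 1); they miss things now and then, are a little off and sometimes report something else, mostly with a low value. They report only what shows in the picture. A call takes as long as a camera call.
- robot.recognise(label, camera): "centre" ([x, y, z] in m, in world coordinates, good to about 4 mm: the middle of the surface that is visible of it).
The state is a dict: "time_s": time; "q": joint angles; "joint_vel": joint speeds; "joint_efforts": joint torques, N m; "tcp_pos": TCP position; "eef_rot": TCP orientation; "wrist_force": force on the tool from outside, world axes, zero at the start; "torque": the same for the moment, N m; "opening": opening from 0.0 (shut) to 1.0 (fully open); "grip_force": force on a finger pad.
Only numpy, scipy, OpenCV 4.12 (cv2) and the standard library are available. Lean on these libraries where they do the work, as an engineer would, in place of code of your own. Each camera call takes 0.05 s, during which the arm holds its last target. There are 200 camera calls.

## Task

Push the dispenser's thumb tab all the way so that one fresh test cassette comes out under the stack, and let the tab spring back so that the stack drops. Slide that cassette along the bed, without lifting it, snugly into the corner of the two steel fences; only then grip it across its middle and lay it, not drop it, fully home in the carrier's empty nest, sample well the same way as on its neighbours. Leave the other cassettes, the bottle, the vial and the flask as they stand.

Things in the scene. Friction and masses are not known exactly. Their poses are not given: they have to be found in the camera images.
- dispenser: Cassette dispenser, fixed to the table; origin on the table under the middle of its magazine. All mm below and in exit, corner are in its frame. Base plate x -50..72, y -118..112, 6 thick. Magazine: open upright frame x -42..42, y -17.5..17.5, up to z 52, floor z 20; the stack lies lengthwise along x with 1.5 play. Pusher on the -y side, between rails 7 high (x 19.5..24 either side).
- pusher (a joint): Pusher travel (m) along the dispenser's +y: 0 at rest, 0.072 fully pushed; a spring returns it (1.5 N at rest, 5.8 N fully pushed). Its 4.5 mm thick blade moves only the bottom cassette; fully pushed its front is at y = 58 mm, the cassette's centre then at about y = 70 mm, clear of the magazine. The stack rests on the blade until that has gone back.
- tab (a point): Centre of the rear (-y) face of the pusher's black thumb tab: upright, 30 mm wide along x, 6 mm thick, from z 22 to 52 mm; at rest at dispenser (0, -97, 40) mm. It moves with the pusher.
- corner (a point): Fixed point at dispenser (26, 94, 20) mm, with its axes: where the origin of a cassette lies when snug in the corner, its x along the dispenser's x; its middle then bridges the finger channel. Steel fences, 5 mm high, form the corner: end fence with its face at y 106 (pieces x -12..9 and 43..68, open over the channel), side fence with its face at x 62 (y 52..106).
- exit (a point): Fixed point at dispenser (0, 18, 20) mm, at the foot of the 8 mm high slot by which a cassette leaves the magazine toward +y onto the grey bed. Bed: flat, top z 20, x -45..68, up to y 112, where it ends. A finger channel x 10..42, from y 20 out through the far edge, is cut into it, 14 mm deep (floor z 6).
- cassette_1: White plastic lateral-flow test cassette, flat, 72 x 24 x 6 mm, about 16 g. Origin: centre of the underside; x along the 72 mm length toward the end with the round sample well, y across, z up. The bottom one of the four in the magazine, the one to dispense; in the magazine its x points along the dispenser's x (within a few degrees).
- cassette_2: White plastic lateral-flow test cassette, flat, 72 x 24 x 6 mm, about 16 g. Origin: centre of the underside; x along the 72 mm length toward the end with the round sample well, y across, z up. Second from the bottom in the magazine; rests on the first.
- cassette_3: White plastic lateral-flow test cassette, flat, 72 x 24 x 6 mm, about 16 g. Origin: centre of the underside; x along the 72 mm length toward the end with the round sample well, y across, z up. Third from the bottom in the magazine.
- cassette_4: White plastic lateral-flow test cassette, flat, 72 x 24 x 6 mm, about 16 g. Origin: centre of the underside; x along the 72 mm length toward the end with the round sample well, y across, z up. Top one in the magazine.
- carrier: Aluminium carrier plate 104 x 180 x 6 mm, fixed; origin in the middle of its underside. Three grey nests stand on it side by side, 60 mm apart along its y, in any order, all turned as the carrier is. Rims up to z = 11 mm along its edges.
- nest_free: The empty nest, fixed on the carrier: foot 90 x 46 x 4 mm, origin in the middle of its underside, 6 mm above the table; x along the cassette. Saddles at x 17..42 and -42..-17 mm carry a cassette's ends, floor z 16; walls up to z 21 enclose a pocket 75.6 x 27.6 mm. Between them it is open down to z 4 for the fingers. A seated cassette's origin is at (0, 0, 16) mm, well toward +x.
- nest_b: A nest of the same shape, filled with cassette used_b.
- nest_c: A nest of the same shape, filled with cassette used_c.
- used_b: White plastic lateral-flow test cassette, flat, 72 x 24 x 6 mm, about 16 g. Origin: centre of the underside; x along the 72 mm length toward the end with the round sample well, y across, z up. A used one, lying in nest_b; leave alone.
- used_c: White plastic lateral-flow test cassette, flat, 72 x 24 x 6 mm, about 16 g. Origin: centre of the underside; x along the 72 mm length toward the end with the round sample well, y across, z up. A used one, lying in nest_c; leave alone.
- sample_bottle: Loose plastic sample bottle with a blue cap, 52 mm across, 185 mm tall, standing between dispenser and carrier; origin in the middle of its foot. An obstacle.
- amber_vial: Loose brown glass vial, 44 mm across, 76 mm tall, standing near the front edge; origin in the middle of its foot. An obstacle.
- flask: Loose glass conical flask, 73 mm across its foot, 112 mm tall, standing behind the work; origin in the middle of its foot. An obstacle.
- well (a point): Centre of the sample well of cassette_1, on its top face, 21 mm from its origin along its x.

How it is judged:
By the outcome, as a careful person would: the job done as asked, in the order asked, and still so for the second after the job is handed in, with the robot touching nothing.
It also fails if it takes over 54 s, if anything falls off the work surface, if the arm or the gripper's body presses on something with over 40 N, if the wrist force passes 120 N, or if a joint passes its speed limit or range.

## Working session

There is one attempt and no reset: what is moved stays moved. The work goes in short steps, Python scripts to look and compute and a tool call to move; the robot and the scene stay as the last step left them, time stands still between calls to the robot, and variables do not carry over. Pictures are saved under pics/ and viewed, at most 11 in all, crops included, and the job is handed in when it is done.

Besides the shell and the picture viewer there is one more tool, called by a JSON object that holds its "op" and its "data", one argument or row to a line. step_arm: Moves the arm, as the interface text tells. Its arguments: {"type":"object","properties":{"steps":{"type":"array","items":{"type":"object","properties":{"tx":{"type":"number"},"ty":{"type":"number"},"tz":{"type":"number"},"yaw":{"type":"number"}}}},"fingers":{"type":"number"}},"required":["steps"]}

```bash
mkdir -p pics; cat > h.py <<'E'
import numpy as np, cv2
from cell import robot
from scipy.spatial.transform import Rotation as R
def snap(n,f):
    im=robot.snapshot(n); cv2.imwrite('pics/'+f,im[:,:,::-1]); return im
def cam(n):
    c=robot.camera_params(n); return c
def rot(a):
    a=np.array(a,float)
    return a if a.shape==(3,3) else (R.from_euler('xyz',a).as_matrix() if a.size==3 else R.from_quat(a).as_matrix())
def proj(c,P):
    p=(np.atleast_2d(P)-c['position'])@rot(c['attitude'])
    s=p[:,:2]/p[:,2:]; r2=(s**2).sum(1,keepdims=True); s=s*(1+c['k1']*r2)
    K=np.array(c['intrinsics']); return s@K[:2,:2].T+K[:2,2]
def unproj(c,uv,z):
    K=np.array(c['intrinsics']); d=(np.atleast_2d(uv)-K[:2,2])@np.linalg.inv(K[:2,:2]).T
    s=d.copy()
    for _ in range(20): s=d/(1+c['k1']*(s**2).sum(1,keepdims=True))
    v=np.c_[s,np.ones(len(s))]@rot(c['attitude']).T; p=np.array(c['position'])
    return p+v*((z-p[2])/v[:,2:])
E
python3 - <<'E'
from h import *
for n in ['scene','side','wrist']:
    print(n,robot.camera_params(n)); snap(n,n+'0.png')
for l in ['dispenser','tab','cassette_1','carrier','nest_free','used_b','sample_bottle','amber_vial','flask','pusher']:
    for n in ['scene','side']:
        print(l,n,[(np.round(d['centre'],3).tolist(),round(d['conf'],2)) for d in robot.recognise(l,n)][:6])
s=robot.sense();print(s)
E
```

```text
scene {'intrinsics': array([[492.3269335 ,   0.        , 279.93840507],
       [  0.        , 492.3269335 , 204.56279548],
       [  0.        ,   0.        ,   1.        ]]), 'k1': -0.0075247020181494866, 'position': array([ 0.25835576, -0.67117279,  0.85486068]), 'attitude': array([-2.45148891, -0.01929951, -0.43595671])}
side {'intrinsics': array([[465.55475319,   0.        , 279.1201829 ],
       [  0.        , 465.55475319, 214.1015116 ],
       [  0.        ,   0.        ,   1.        ]]), 'k1': -0.0916578236753166, 'position': array([0.57477727, 0.69383863, 0.61070596]), 'attitude': array([-2.19826952, -0.01867374,  3.1287587 ])}
wrist {'intrinsics': array([[312.35458854,   0.        , 279.83438799],
       [  0.        , 312.35458854, 213.44773134],
       [  0.        ,   0.        ,   1.        ]]), 'k1': 0.009162440053190167, 'position': array([0.23840642, 0.68928384, 0.37329298]), 'attitude': array([2.80713836e+00, 1.69712729e-03, 1.12202714e+00])}
dispenser scene [([0.509, 0.124, 0.031], 0.53)]
dispenser side [([0.521, 0.163, 0.019], 0.85)]
tab scene [([0.493, 0.1, 0.026
[... 1234 characters left out ...]
]
{'time_s': 1.15, 'q': array([-1.19866994,  0.59931462, -0.00250815,  1.59939452,  0.00182298,
        0.94290404, -0.07978442]), 'joint_vel': array([ 0.00211047, -0.00058483,  0.0008336 , -0.00049945,  0.00077778,
       -0.00065322, -0.00083518]), 'joint_efforts': array([ 1.30735240e-03, -7.76244950e+01,  1.56448849e+00, -2.58361995e+01,
        1.24916848e-02,  2.39505680e-03, -7.50535634e-07]), 'tcp_pos': array([0.31459118, 0.65319107, 0.23126602]), 'eef_rot': array([-3.14157920e+00,  6.17379476e-05,  2.69282380e+00]), 'wrist_force': array([-0.04134592,  0.12736706,  0.54980353]), 'torque': array([ 0.01418887, -0.00888122,  0.06344667]), 'grip_force': 0.0, 'opening': 1.0001430002126825}
```

View pics/scene0.png

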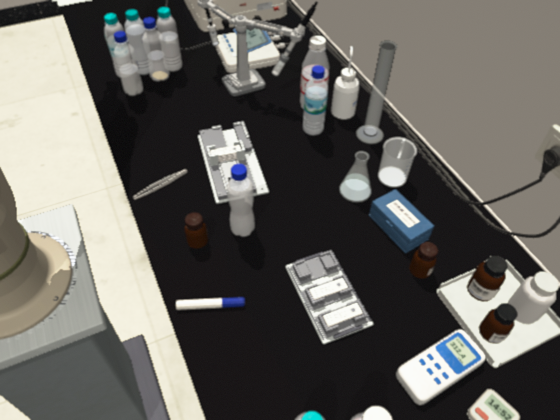

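View pics/side0.png

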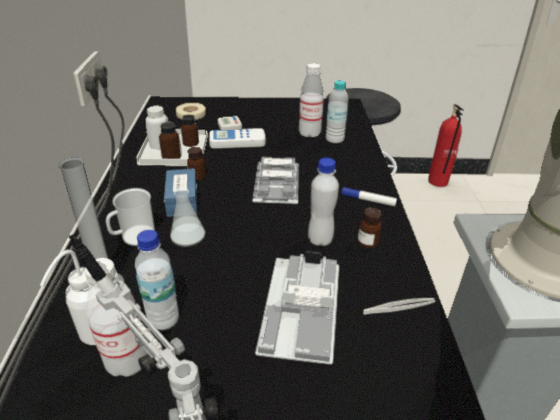

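```bash
python3 - <<'E'
import cv2,numpy as np
a=cv2.imread('pics/side0.png');b=cv2.imread('pics/scene0.png')
f=lambda im,x,y,w,h:cv2.resize(im[y:y+h,x:x+w],(400,int(h*400/w)),interpolation=cv2.INTER_CUBIC)
A=f(a,250,240,100,125);B=f(b,190,112,90,95);C=f(a,240,145,75,65);D=f(b,275,240,110,105)
def pad(x,h):return cv2.copyMakeBorder(x[:h],0,max(0,h-x.shape[0]),0,0,0)
cv2.imwrite('pics/z1.png',np.hstack([pad(A,520),pad(B,520)]))
cv2.imwrite('pics/z2.png',np.hstack([pad(C,400),pad(D,400)]))
E
```

```text
(no output)
```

View pics/z1.png

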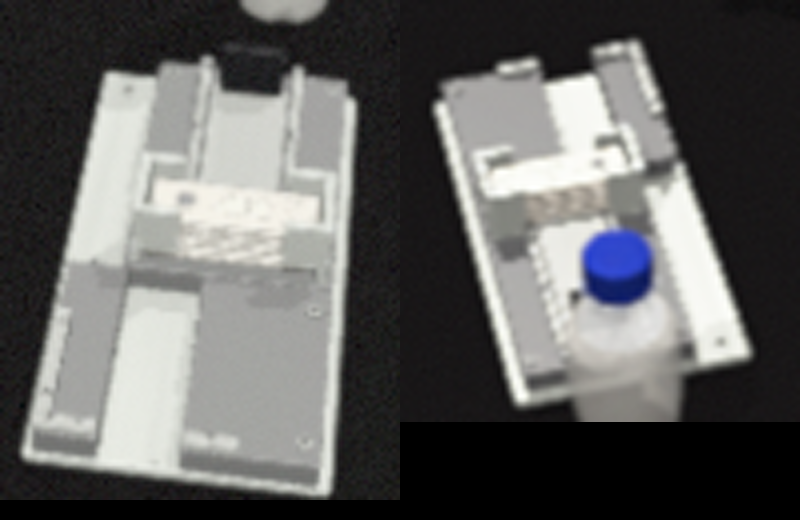

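View pics/z2.png

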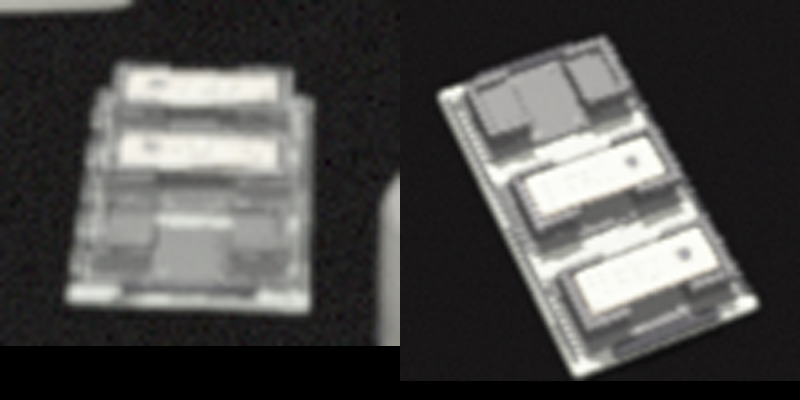

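```bash
cat >> h.py <<'E'
from scipy.optimize import least_squares
def fit(obs,x0):
    # obs: list of (cam, model pts mm, px)
    def W(x,m):
        m=np.atleast_2d(m)/1000.; c,s=np.cos(x[2]),np.sin(x[2])
        return np.c_[x[0]+c*m[:,0]-s*m[:,1],x[1]+s*m[:,0]+c*m[:,1],m[:,2]]
    f=lambda x:np.concatenate([(proj(c,W(x,m))-p).ravel() for c,m,p in obs])
    r=least_squares(f,x0,loss='soft_l1',f_scale=1.); return r.x,f(r.x)
E
python3 - <<'E'
from h import *
S=cam('side');C=cam('scene')
sp=lambda L:np.array(L)/4.+[250,240]
cp=lambda L:np.array(L)/4.4444+[190,112]-[90,0]
m1=[[72,-118,6],[-50,-118,6],[72,112,6],[-50,112,6]]
o1=(S,m1,sp([[105,72],[355,97],[22,458],[328,490]]))
m2=[[72,-118,6],[-50,-118,6]]
o2=(C,m2,cp([[748,352],[520,400]]))
for o in ([o1],[o2],[o1,o2]):
    x,r=fit(o,[0.51,0.13,0]);print(np.round(x,4),np.round(r,1))
q=lambda L:np.array(L)/5.3333+[240,145]
d=lambda L:(np.array(L)-[400,0])/3.6364+[275,240]
o3=(S,[[52,90,6],[-52,90,6]],q([[68,292],[312,300]]))
o4=(C,[[-52,90,11],[52,-90,11],[-52,-90,11]],d([[440,92],[757,300],[580,372]]))
for o in ([o3],[o4],[o3,o4]):
    x,r=fit(o,[0.56,-0.27,0]);print(np.round(x,4),np.round(r,1))
print(unproj(S,[[322,241],[370,245],[188,240]],0.0)); 
E
```

```text
[ 0.5072  0.1342 -0.1514] [-0.1  0.  -0.3  0.3 -0.3 -1.1  0.7  0.5]
[ 0.5088  0.1311 -0.1448] [ 0.6 -0.2 -0.6  0.1]
[ 0.5076  0.1334 -0.1479] [-0.6 -0.2 -0.7 -0.  -0.3 -1.4  0.7  0.  -0.4 -0.6 -1.6 -0.4]
[ 0.5563 -0.283  -0.0429] [ 0.3  0.  -0.3  0. ]
[ 0.5594 -0.285  -0.0403] [-0.7 -0.9  1.2  0.1 -0.2  0.4]
[ 0.5582 -0.2846 -0.0307] [ 0.  -0.2 -0.7 -0.5 -1.6 -0.5  0.8 -0.2 -0.4  0.5]
[[ 0.46466273 -0.05412632  0.        ]
 [ 0.3660721  -0.04182649  0.        ]
 [ 0.74251757 -0.05437115  0.        ]]
```

{"op": "step_arm", "data": {
  "steps": [
    {"tx": -0.4,"ty": -0.42,"tz": -0.06},
    {"tx": -0.8,"ty": -0.84,"tz": -0.12},
    {"tx": -0.93,"ty": -0.98,"tz": -0.12},
    {"tx": -0.93,"ty": -0.98,"tz": -0.12}
  ]
}}

```text
$.steps[0]: bad value
```

{"op": "step_arm", "data": {
  "steps": [
    {"tx": -0.4,"ty": -0.42},
    {"tx": -0.8,"ty": -0.84},
    {"tx": -0.93,"ty": -0.98},
    {"tx": -0.93,"ty": -0.98}
  ]
}}

```text
$.steps[0]: bad value
```

{"op": "step_arm", "data": {
  "fingers": 0,
  "steps": [
    {"tx": -0.3,"ty": -0.3,"yaw": 0.088},
    {"tx": -0.6,"ty": -0.6,"yaw": 0.176},
    {"tx": -0.85,"ty": -0.9,"yaw": 0.264},
    {"tx": -0.93,"ty": -0.98,"yaw": 0.352},
    {"tx": -0.93,"ty": -0.98,"yaw": 0.44},
    {"tx": -0.93,"ty": -0.98,"yaw": 0.528},
    {"tx": -0.93,"ty": -0.98,"yaw": 0.606},
    {"tx": -0.93,"ty": -0.98,"yaw": 0.606},
    {"tx": -0.93,"ty": -0.98,"yaw": 0.606},
    {"tx": -0.93,"ty": -0.98,"yaw": 0.606}
  ]
}}

```text
$.steps[0]: bad value
```

{"op": "step_arm", "data": {
  "steps": [
    {"tx": -0.4,"ty": -0.42,"tz": -0.06,"yaw": 0},
    {"tx": -0.8,"ty": -0.84,"tz": -0.12,"yaw": 0},
    {"tx": -0.93,"ty": -0.98,"tz": -0.12,"yaw": 0},
    {"tx": -0.93,"ty": -0.98,"tz": -0.12,"yaw": 0}
  ]
}}

```text
time_s: 1.65
tcp_pos: [0.3785, 0.456, 0.25]
eef_rot: [-3.141, 0.001, 2.688]
wrist_force: [-0.9, -0.1, 0.4]
opening: 0.999
grip_force: 0.0
```

{"op": "step_arm", "data": {
  "steps": [
    {"tx": -0.4,"ty": -0.42,"tz": 0,"yaw": 0},
    {"tx": -0.8,"ty": -0.84,"tz": 0,"yaw": 0},
    {"tx": -0.93,"ty": -0.98,"tz": 0,"yaw": 0},
    {"tx": -0.93,"ty": -0.98,"tz": 0,"yaw": 0}
  ]
}}

```text
time_s: 2.15
tcp_pos: [0.4395, 0.2639, 0.2495]
eef_rot: [-3.141, 0.001, 2.688]
wrist_force: [0.5, 1.3, 0.2]
opening: 1.0
grip_force: 0.0
```

{"op": "step_arm", "data": {
  "fingers": 0,
  "steps": [
    {"tx": -0.3,"ty": -0.3,"tz": 0,"yaw": 0.088},
    {"tx": -0.6,"ty": -0.6,"tz": 0,"yaw": 0.176},
    {"tx": -0.85,"ty": -0.9,"tz": 0,"yaw": 0.264},
    {"tx": -0.93,"ty": -0.98,"tz": 0,"yaw": 0.352},
    {"tx": -0.93,"ty": -0.98,"tz": 0,"yaw": 0.44},
    {"tx": -0.93,"ty": -0.98,"tz": 0,"yaw": 0.528},
    {"tx": -0.93,"ty": -0.98,"tz": 0,"yaw": 0.606},
    {"tx": -0.93,"ty": -0.98,"tz": 0,"yaw": 0.606},
    {"tx": -0.93,"ty": -0.98,"tz": 0,"yaw": 0.606},
    {"tx": -0.93,"ty": -0.98,"tz": 0,"yaw": 0.606}
  ]
}}

```text
time_s: 3.4
tcp_pos: [0.5004, 0.0746, 0.2493]
eef_rot: [3.141, -0.0, 1.426]
wrist_force: [0.2, -0.7, -0.2]
opening: -0.004
grip_force: 0.0
```

```bash
cat >> h.py <<'E'
def tool(target,yaw=None):
    s=robot.sense();p=s['tcp_pos'];y=s['eef_rot'][2]
    d=np.array(target)-p
    out=[d[0]*np.cos(y)+d[1]*np.sin(y), d[0]*np.sin(y)-d[1]*np.cos(y), -d[2]]
    dy=0 if yaw is None else -((yaw-y+np.pi)%(2*np.pi)-np.pi)
    print('t',s['time_s'],'tcp',np.round(p,4),'yaw',round(y,4),'F',np.round(s['wrist_force'],1),'-> tx ty tz yaw',np.round(np.array(out)/.15,3),round(dy/np.radians(120),4))
def frame(o):
    x,y,a=o
    return lambda m:np.array([x+np.cos(a)*m[0]/1e3-np.sin(a)*m[1]/1e3,y+np.sin(a)*m[0]/1e3+np.cos(a)*m[1]/1e3,m[2]/1e3])
E
python3 - <<'E'
from h import *
c=cam('wrist');im=snap('wrist','w1.png')
import pickle;pickle.dump(c,open('w1.pkl','wb'))
F=frame([.508,.133,-.148])
for m in [[72,-118,6],[-50,-118,6],[72,112,6],[-50,112,6],[68,112,20],[-45,112,20],[15,-97,52],[-15,-97,52],[62,106,25]]: print(m,np.round(proj(c,F(m))[0],1))
print(robot.sense()['q'])
for l in ['tab','sample_bottle']: print([(np.round(d['centre'],3),d['conf']) for d in robot.recognise(l,'wrist')])
cv2.imwrite('pics/w1c.png',cv2.resize(im[:,:,::-1],(800,600),interpolation=cv2.INTER_CUBIC))
E
```

```text
[72, -118, 6] [333.2 220.2]
[-50, -118, 6] [240.6 220. ]
[72, 112, 6] [346.1  19.3]
[-50, 112, 6] [232.4  18.9]
[68, 112, 20] [344.9  15.7]
[-45, 112, 20] [235.3  15.3]
[15, -97, 52] [291.4 216.9]
[-15, -97, 52] [265.5 216.8]
[62, 106, 25] [339.6  21.2]
[-0.55311182  0.32945731  0.38715423  2.09102946 -0.17992411  0.75191944
 -0.19831159]
[(array([0.501, 0.075, 0.025]), 0.57)]
[(array([ 0.482, -0.052,  0.173]), 0.55), (array([ 0.6  , -0.223,  0.022]), 0.2)]
```

View pics/w1c.png

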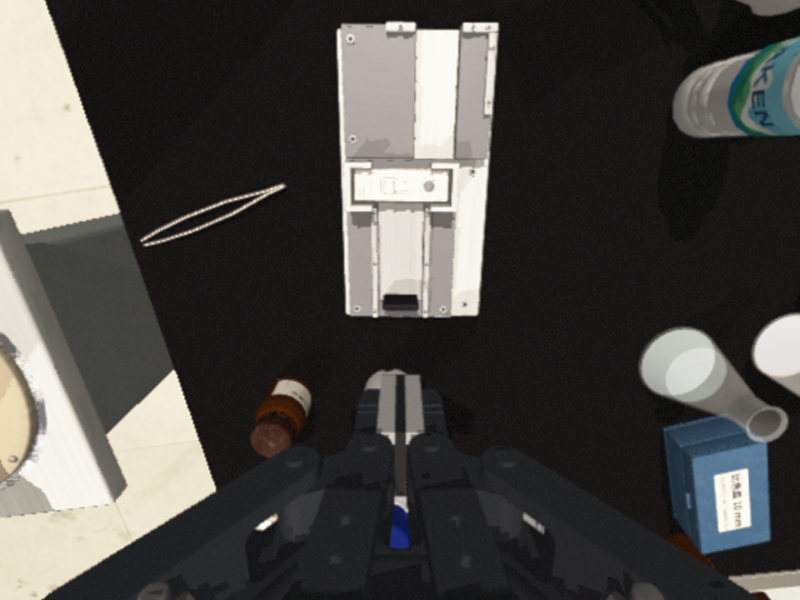

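```bash
python3 - <<'E'
from h import *
import pickle
c=pickle.load(open('w1.pkl','rb'));g=cv2.imread('pics/w1.png',0).astype(float)
def edge(a,lo,hi,rev=False):
    s=a[lo:hi]; th=90
    i=np.where(s>th)[0]; i=i[-1] if rev else i[0]
    if rev: return lo+i+(s[i]-th)/(s[i]-s[i+1]) if i+1<len(s) else None
    return lo+i-(s[i]-th)/(s[i]-s[i-1])
P=[]
for v in [30,60,90,120,150,180,210]: print(v,edge(g[v],215,300),edge(g[v],300,370,True))
for u in [250,260,300,315,325]: print('u',u,edge(g[:,u],180,240,True),edge(g[:,u],0,60))
L=[(edge(g[v],215,300),v) for v in [160,180,200,215]];Rr=[(edge(g[v],300,370,True),v) for v in [130,150,180,200,215]]
B=[(u,edge(g[:,u],180,240,True)) for u in [250,260,300,315,325]]
# model lines: left x=-50 z6, right x=72 z6, bottom y=-118 (z6)
def res(x):
    W=lambda ms:np.array([frame(x)(m) for m in ms])
    r=[]
    yy=np.linspace(-118,112,50)
    for pts,X in ((L,-50),(Rr,72)):
        q=proj(c,W([[X,y,6] for y in yy]));o=np.argsort(q[:,1])
        r+=[p[0]-.0-np.interp(p[1],q[o,1],q[o,0]) for p in pts]
    q=proj(c,W([[X,-118,6] for X in np.linspace(-50,72,30)]))
    r+=[p[1]-np.interp(p[0],q[:,0],q[:,1]) for p in B]
    return np.array(r)
r=least_squares(res,[.508,.133,-.148]);print(np.round(r.x,4),np.round(r.fun,1))
x=r.x
for m in [[-45,112,20],[68,112,25],[15,-97,52],[-15,-97,52],[42,-17.5,52],[-42,17.5,52]]: print(m,np.round(proj(c,frame(x)(m))[0]*1.4286,0))
cr=cv2.resize(cv2.imread('pics/w1.png')[:235,225:365],None,fx=5,fy=2.5)
E
```

```text
30 235.02272727272728 347.8787878787879
60 236.0375939849624 345.8198198198198
90 237.08527131782947 343.44444444444446
120 238.09166666666667 341.75
150 239.06349206349208 339.75
180 240.0708661417323 337.7181818181818
210 241.08943089430895 335.6082474226804
u 250 220.74698795180723 16.158536585365855
u 260 221.26760563380282 16.21518987341772
u 300 221.37333333333333 19.783783783783782
u 315 221.2941176470588 19.970149253731343
u 325 220.79646017699116 14.953846153846154
[ 0.5099  0.1314 -0.1528] [-0.6 -0.4 -0.4 -0.5  0.2  0.5  0.5  0.5  0.2 -0.1  0.4  0.2  0.  -0.6]
[-45, 112, 20] [340.  24.]
[68, 112, 25] [498.  23.]
[15, -97, 52] [418. 312.]
[-15, -97, 52] [381. 311.]
[42, -17.5, 52] [457. 212.]
[-42, 17.5, 52] [343. 163.]
```

```bash
python3 - <<'E'
from h import *
import pickle
c=pickle.load(open('w1.pkl','rb'))
print('cap scene top',unproj(cam('scene'),[239,168],.185),'side top',unproj(cam('side'),[326,163],.185))
a=cv2.imread('pics/side0.png').astype(int);b=cv2.imread('pics/scene0.png').astype(int)
w=cv2.imread('pics/w1.png').astype(int)
for n,im,cc in(('side',a,cam('side')),('scene',b,cam('scene')),('wrist',w,c)):
    m=(im[:,:,0]>100)&(im[:,:,0]-im[:,:,2]>70)&(im[:,:,0]-im[:,:,1]>60)
    k,l,st,ce=cv2.connectedComponentsWithStats(m.astype(np.uint8))
    for s,e in zip(st[1:],ce[1:]):
        if s[4]>25: print(n,s,np.round(e,1),np.round(unproj(cc,e,.177),3))
F=frame([.5095,.132,-.152])
tool(F([0,-112,120]),1.419)
E
```

```text
cap scene top [[ 0.47104317 -0.06333648  0.185     ]] side top [[ 0.47060691 -0.0549576   0.185     ]]
side [319 158  17  15 214] [326.4 164.9] [[ 0.469 -0.062  0.177]]
side [342 188  17   8  85] [349.9 191.7] [[0.437 0.029 0.177]]
side [138 230  21  21 349] [147.4 239.8] [[0.754 0.163 0.177]]
scene [143  17  12   7  66] [148.6  20.1] [[0.458 0.525 0.177]]
scene [114  31  11   7  65] [119.4  34.1] [[0.374 0.489 0.177]]
scene [312  66  12   9  89] [317.9  69.6] [[0.758 0.162 0.177]]
scene [231 164  16  16 180] [238.4 170.6] [[ 0.47  -0.062  0.177]]
scene [222 297  22   9 158] [232.6 301.1] [[ 0.359 -0.314  0.177]]
scene [436 333  44  40 485] [454.6 354.8] [[ 0.618 -0.526  0.177]]
wrist [273 369  13  15 140] [278.7 376.9] [[ 0.479 -0.068  0.177]]
t 3.55 tcp [0.5004 0.0743 0.2493] yaw 1.4243 F [ 0.2  0.6 -0.8] -> tx ty tz yaw [-0.357 -0.     0.862] 0.0025
```

{"op": "step_arm", "data": {
  "fingers": 0,
  "steps": [
    {"tx": -0.2,"ty": 0,"tz": 0.2,"yaw": 0.002},
    {"tx": -0.37,"ty": 0,"tz": 0.5,"yaw": 0.002},
    {"tx": -0.37,"ty": 0,"tz": 0.862,"yaw": 0.002},
    {"tx": -0.37,"ty": 0,"tz": 0.862,"yaw": 0.002},
    {"tx": -0.37,"ty": 0,"tz": 0.862,"yaw": 0.002}
  ]
}}

```text
time_s: 4.18
tcp_pos: [0.4928, 0.0194, 0.1212]
eef_rot: [3.141, -0.0, 1.419]
wrist_force: [0.5, 0.5, 0.6]
opening: -0.001
grip_force: 0.0
```

```bash
python3 - <<'E'
from h import *
F=frame([.5095,.132,-.152])
tool(F([0,-114,32]),1.419)
for l in ['tab']: print([(np.round(d['centre'],3),d['conf']) for d in (robot.snapshot('wrist') is not None and robot.recognise(l,'wrist'))])
E
```

```text
t 4.175 tcp [0.4928 0.0194 0.1212] yaw 1.4194 F [0.5 0.5 0.6] -> tx ty tz yaw [-0.001 -0.004  0.594] 0.0002
[(array([0.503, 0.077, 0.025]), 0.86)]
```

{"op": "step_arm", "data": {
  "steps": [
    {"tx": 0,"ty": 0,"tz": 0.3,"yaw": 0},
    {"tx": 0,"ty": 0,"tz": 0.594,"yaw": 0},
    {"tx": 0,"ty": 0,"tz": 0.594,"yaw": 0},
    {"tx": 0,"ty": 0,"tz": 0.594,"yaw": 0}
  ]
}}

```text
time_s: 4.78
tcp_pos: [0.493, 0.0195, 0.0327]
eef_rot: [3.14, -0.001, 1.42]
wrist_force: [-0.6, 0.8, 0.4]
opening: 0.001
grip_force: 0.0
```

{"op": "step_arm", "data": {
  "steps": [
    {"tx": 0.05,"ty": 0,"tz": 0,"yaw": 0},
    {"tx": 0.1,"ty": 0,"tz": 0,"yaw": 0},
    {"tx": 0.17,"ty": 0,"tz": 0,"yaw": 0},
    {"tx": 0.24,"ty": 0,"tz": 0,"yaw": 0},
    {"tx": 0.31,"ty": 0,"tz": 0,"yaw": 0},
    {"tx": 0.38,"ty": 0,"tz": 0,"yaw": 0},
    {"tx": 0.43,"ty": 0,"tz": 0,"yaw": 0},
    {"tx": 0.46,"ty": 0,"tz": 0,"yaw": 0},
    {"tx": 0.48,"ty": 0,"tz": 0,"yaw": 0},
    {"tx": 0.5,"ty": 0,"tz": 0,"yaw": 0},
    {"tx": 0.5,"ty": 0,"tz": 0,"yaw": 0}
  ]
}}

```text
time_s: 6.15
tcp_pos: [0.5036, 0.0937, 0.0309]
eef_rot: [3.141, 0.0, 1.419]
wrist_force: [0.3, -6.3, 3.3]
opening: -0.001
grip_force: 2.8
```

{"op": "step_arm", "data": {
  "steps": [
    {"tx": 0.01,"ty": 0,"tz": 0,"yaw": 0},
    {"tx": 0.02,"ty": 0,"tz": 0,"yaw": 0},
    {"tx": 0.02,"ty": 0,"tz": 0,"yaw": 0}
  ]
}}

```text
time_s: 6.52
tcp_pos: [0.5041, 0.0964, 0.0308]
eef_rot: [3.141, 0.001, 1.419]
wrist_force: [0.8, -6.4, 3.7]
opening: -0.002
grip_force: 2.9
```

{"op": "step_arm", "data": {
  "steps": [
    {"tx": 0.01,"ty": 0,"tz": 0,"yaw": 0},
    {"tx": 0.02,"ty": 0,"tz": 0,"yaw": 0},
    {"tx": 0.02,"ty": 0,"tz": 0,"yaw": 0}
  ]
}}

```text
time_s: 6.9
tcp_pos: [0.5042, 0.0973, 0.0309]
eef_rot: [3.141, 0.003, 1.417]
wrist_force: [0.8, -12.8, 5.3]
opening: 0.002
grip_force: 6.3
```

{"op": "step_arm", "data": {
  "steps": [
    {"tx": 0.01,"ty": 0,"tz": 0,"yaw": 0},
    {"tx": 0.01,"ty": 0,"tz": 0,"yaw": 0}
  ]
}}

```text
time_s: 7.15
tcp_pos: [0.5041, 0.0974, 0.0309]
eef_rot: [3.142, 0.004, 1.415]
wrist_force: [-0.8, -17.8, 6.0]
opening: 0.003
grip_force: 8.7
```

{"op": "step_arm", "data": {
  "steps": [
    {"tx": -0.05,"ty": 0,"tz": 0,"yaw": 0},
    {"tx": -0.13,"ty": 0,"tz": 0,"yaw": 0},
    {"tx": -0.21,"ty": 0,"tz": 0,"yaw": 0},
    {"tx": -0.29,"ty": 0,"tz": 0,"yaw": 0},
    {"tx": -0.37,"ty": 0,"tz": 0,"yaw": 0},
    {"tx": -0.45,"ty": 0,"tz": 0,"yaw": 0},
    {"tx": -0.52,"ty": 0,"tz": 0,"yaw": 0},
    {"tx": -0.57,"ty": 0,"tz": 0,"yaw": 0},
    {"tx": -0.57,"ty": 0,"tz": 0,"yaw": 0}
  ]
}}

```text
time_s: 8.28
tcp_pos: [0.4915, 0.0161, 0.0309]
eef_rot: [-3.141, -0.0, 1.419]
wrist_force: [-0.4, 0.6, -0.2]
opening: -0.004
grip_force: 0.0
```

{"op": "step_arm", "data": {
  "steps": [
    {"tx": 0,"ty": 0,"tz": -0.2,"yaw": 0},
    {"tx": 0,"ty": 0,"tz": -0.6,"yaw": 0},
    {"tx": 0,"ty": 0,"tz": -1,"yaw": 0},
    {"tx": 0.3,"ty": 0,"tz": -1,"yaw": 0},
    {"tx": 0.3,"ty": 0,"tz": -1,"yaw": 0},
    {"tx": 0.3,"ty": 0,"tz": -1,"yaw": 0}
  ]
}}

```text
time_s: 9.02
tcp_pos: [0.498, 0.0613, 0.1806]
eef_rot: [-3.141, 0.0, 1.421]
wrist_force: [-0.5, -0.5, -0.5]
opening: -0.0
grip_force: 0.0
```

```bash
python3 - <<'E'
from h import *
import pickle
c=cam('wrist');im=snap('wrist','w2.png');pickle.dump(c,open('w2.pkl','wb'))
for l in ['cassette_1','tab']: print([(np.round(d['centre'],3),round(d['conf'],2)) for d in robot.recognise(l,'wrist')])
F=frame([.5095,.132,-.152]);tool(F([0,-50,180]))
print('exp cass',F([0,70,26]),proj(c,[F([a,b,26]) for a,b in [(-36,58),(36,58),(36,82),(-36,82)]]).round(0))
print(proj(c,[F([a,b,6]) for a,b in [(-50,-118),(72,-118)]]).round(0))
cv2.imwrite('pics/w2c.png',cv2.resize(im[:270,170:410,::-1],(533,600),interpolation=cv2.INTER_CUBIC))
E
```

```text
[(array([0.511, 0.135, 0.046]), 0.94), (array([0.521, 0.202, 0.025]), 0.81)]
[(array([0.501, 0.078, 0.026]), 0.77)]
t 9.175 tcp [0.4981 0.0601 0.1805] yaw 1.4184 F [ 0.2 -0.8  0.2] -> tx ty tz yaw [0.152 0.003 0.003] 0.0
exp cass [0.52009908 0.20119292 0.026     ] [[238.  48.]
 [323.  48.]
 [325.  15.]
 [237.  15.]]
[[235. 231.]
 [346. 231.]]
```

View pics/w2c.png

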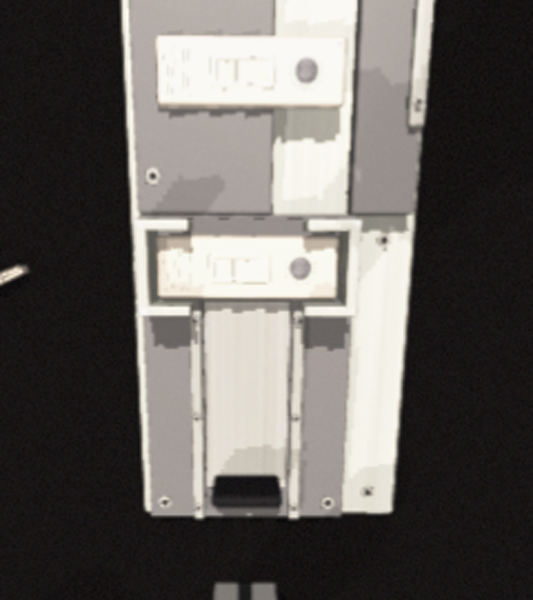

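{"op": "step_arm", "data": {
  "steps": [
    {"tx": 0.3,"ty": -0.15,"tz": 0,"yaw": 0},
    {"tx": 0.6,"ty": -0.3,"tz": 0.2,"yaw": 0},
    {"tx": 0.85,"ty": -0.4,"tz": 0.5,"yaw": 0},
    {"tx": 0.952,"ty": -0.4,"tz": 0.8,"yaw": 0},
    {"tx": 0.952,"ty": -0.4,"tz": 0.803,"yaw": 0},
    {"tx": 0.952,"ty": -0.4,"tz": 0.803,"yaw": 0}
  ]
}}

```text
time_s: 9.93
tcp_pos: [0.4612, 0.2094, 0.0612]
eef_rot: [3.142, 0.001, 1.417]
wrist_force: [-0.4, -0.1, 0.5]
opening: -0.001
grip_force: 0.0
```

```bash
python3 - <<'E'
from h import *
F=frame([.5095,.132,-.152]);tool(F([-60,70,23]),1.419);tool(F([-28,70,23]),1.419)
E
```

```text
t 9.925 tcp [0.4612 0.2094 0.0612] yaw 1.4171 F [-0.4 -0.1  0.5] -> tx ty tz yaw [ 0.005 -0.003  0.255] -0.0009
t 9.925 tcp [0.4612 0.2094 0.0612] yaw 1.4171 F [-0.4 -0.1  0.5] -> tx ty tz yaw [0.006 0.21  0.255] -0.0009
```

{"op": "step_arm", "data": {
  "steps": [
    {"tx": 0.005,"ty": 0,"tz": 0.255,"yaw": 0},
    {"tx": 0.005,"ty": 0,"tz": 0.255,"yaw": 0},
    {"tx": 0.005,"ty": 0.04,"tz": 0.255,"yaw": 0},
    {"tx": 0.005,"ty": 0.07,"tz": 0.255,"yaw": 0},
    {"tx": 0.005,"ty": 0.1,"tz": 0.255,"yaw": 0},
    {"tx": 0.005,"ty": 0.13,"tz": 0.255,"yaw": 0},
    {"tx": 0.005,"ty": 0.16,"tz": 0.255,"yaw": 0},
    {"tx": 0.005,"ty": 0.19,"tz": 0.255,"yaw": 0},
    {"tx": 0.005,"ty": 0.21,"tz": 0.255,"yaw": 0},
    {"tx": 0.005,"ty": 0.22,"tz": 0.255,"yaw": 0},
    {"tx": 0.005,"ty": 0.22,"tz": 0.255,"yaw": 0}
  ]
}}

```text
time_s: 11.3
tcp_pos: [0.4935, 0.2069, 0.0221]
eef_rot: [3.142, 0.0, 1.419]
wrist_force: [0.0, 0.3, 0.0]
opening: 0.004
grip_force: 0.0
```

{"op": "step_arm", "data": {
  "steps": [
    {"tx": 0,"ty": 0.007,"tz": 0,"yaw": 0},
    {"tx": 0,"ty": 0.014,"tz": 0,"yaw": 0},
    {"tx": 0,"ty": 0.014,"tz": 0,"yaw": 0}
  ]
}}

```text
time_s: 11.68
tcp_pos: [0.4956, 0.2066, 0.0222]
eef_rot: [3.141, 0.0, 1.419]
wrist_force: [-0.2, -0.1, 0.5]
opening: -0.002
grip_force: 0.0
```

{"op": "step_arm", "data": {
  "steps": [
    {"tx": 0,"ty": 0.01,"tz": 0,"yaw": 0},
    {"tx": 0,"ty": 0.02,"tz": 0,"yaw": 0},
    {"tx": 0,"ty": 0.02,"tz": 0,"yaw": 0}
  ]
}}

```text
time_s: 12.05
tcp_pos: [0.4987, 0.2061, 0.0222]
eef_rot: [3.141, -0.0, 1.419]
wrist_force: [0.2, -0.2, 0.0]
opening: -0.001
grip_force: 0.0
```

```bash
python3 - <<'E'
from h import *
import pickle
tool([0,0,0])
c=cam('side');im=snap('side','s3.png')
cv2.imwrite('pics/s3c.png',cv2.resize(im[270:365,240:360,::-1],(720,570),interpolation=cv2.INTER_CUBIC))
F=frame([.5095,.132,-.152])
for m in [[62,58,26],[62,82,26],[-10,82,26],[-10,58,26],[62,106,25],[62,52,25]]: print(m,np.round((proj(c,F(m))[0]-[240,270])*6))
E
```

```text
t 12.05 tcp [0.4987 0.2061 0.0222] yaw 1.4193 F [ 0.2 -0.2  0. ] -> tx ty tz yaw [-1.86  -3.079  0.148] 0.0
[62, 58, 26] [153. 292.]
[62, 82, 26] [139. 360.]
[-10, 82, 26] [408. 393.]
[-10, 58, 26] [416. 324.]
[62, 106, 25] [123. 434.]
[62, 52, 25] [157. 278.]
```

View pics/s3c.png

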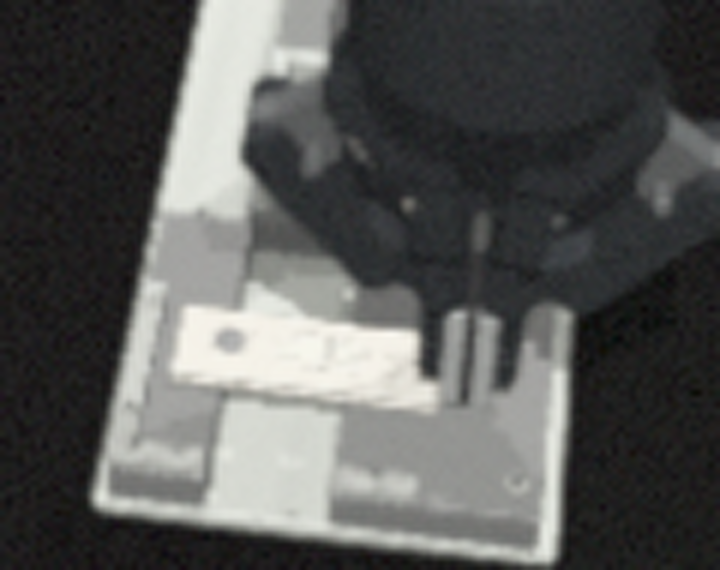

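{"op": "step_arm", "data": {
  "steps": [
    {"tx": 0,"ty": 0.015,"tz": 0,"yaw": 0},
    {"tx": 0,"ty": 0.028,"tz": 0,"yaw": 0},
    {"tx": 0,"ty": 0.028,"tz": 0,"yaw": 0}
  ]
}}

```text
time_s: 12.48
tcp_pos: [0.5029, 0.2054, 0.0222]
eef_rot: [3.141, -0.0, 1.419]
wrist_force: [0.2, -0.1, 0.2]
opening: -0.0
grip_force: 0.0
```

{"op": "step_arm", "data": {
  "steps": [
    {"tx": 0,"ty": 0.008,"tz": 0,"yaw": 0},
    {"tx": 0,"ty": 0.014,"tz": 0,"yaw": 0},
    {"tx": 0,"ty": 0.014,"tz": 0,"yaw": 0}
  ]
}}

```text
time_s: 12.85
tcp_pos: [0.5043, 0.2052, 0.0221]
eef_rot: [-3.141, 0.0, 1.42]
wrist_force: [-2.0, 0.7, 1.2]
opening: -0.001
grip_force: 0.9
```

{"op": "step_arm", "data": {
  "steps": [
    {"tx": 0,"ty": -0.04,"tz": 0,"yaw": 0},
    {"tx": 0,"ty": -0.04,"tz": -0.2,"yaw": 0},
    {"tx": -0.1,"ty": 0,"tz": -0.25,"yaw": 0},
    {"tx": -0.21,"ty": 0.2,"tz": -0.25,"yaw": 0},
    {"tx": -0.21,"ty": 0.281,"tz": -0.25,"yaw": 0},
    {"tx": -0.21,"ty": 0.281,"tz": -0.25,"yaw": 0},
    {"tx": -0.21,"ty": 0.281,"tz": -0.1,"yaw": 0},
    {"tx": -0.21,"ty": 0.281,"tz": -0.002,"yaw": 0},
    {"tx": -0.21,"ty": 0.281,"tz": -0.002,"yaw": 0}
  ]
}}

```text
time_s: 13.98
tcp_pos: [0.5403, 0.1678, 0.0213]
eef_rot: [-3.139, 0.001, 1.42]
wrist_force: [0.0, -0.2, 0.5]
opening: -0.006
grip_force: 0.0
```

{"op": "step_arm", "data": {
  "steps": [
    {"tx": 0.03,"ty": 0,"tz": 0,"yaw": 0},
    {"tx": 0.06,"ty": 0,"tz": 0,"yaw": 0},
    {"tx": 0.09,"ty": 0,"tz": 0,"yaw": 0},
    {"tx": 0.12,"ty": 0,"tz": 0,"yaw": 0},
    {"tx": 0.15,"ty": 0,"tz": 0,"yaw": 0},
    {"tx": 0.18,"ty": 0,"tz": 0,"yaw": 0},
    {"tx": 0.195,"ty": 0,"tz": 0,"yaw": 0},
    {"tx": 0.195,"ty": 0,"tz": 0,"yaw": 0}
  ]
}}

```text
time_s: 14.98
tcp_pos: [0.546, 0.1968, 0.0225]
eef_rot: [3.142, 0.0, 1.42]
wrist_force: [-0.2, -0.6, 0.6]
opening: -0.001
grip_force: 0.0
```

{"op": "step_arm", "data": {
  "steps": [
    {"tx": 0.006,"ty": 0,"tz": 0,"yaw": 0},
    {"tx": 0.014,"ty": 0,"tz": 0,"yaw": 0},
    {"tx": 0.014,"ty": 0,"tz": 0,"yaw": 0}
  ]
}}

```text
time_s: 15.35
tcp_pos: [0.5464, 0.1988, 0.0225]
eef_rot: [3.141, -0.0, 1.42]
wrist_force: [-0.3, 0.1, -0.1]
opening: -0.003
grip_force: 0.0
```

{"op": "step_arm", "data": {
  "steps": [
    {"tx": 0.006,"ty": 0,"tz": 0,"yaw": 0},
    {"tx": 0.014,"ty": 0,"tz": 0,"yaw": 0},
    {"tx": 0.014,"ty": 0,"tz": 0,"yaw": 0}
  ]
}}

```text
time_s: 15.72
tcp_pos: [0.5464, 0.1992, 0.0224]
eef_rot: [-3.141, 0.002, 1.418]
wrist_force: [-0.8, -6.0, 0.9]
opening: -0.003
grip_force: 2.7
```

{"op": "step_arm", "data": {
  "steps": [
    {"tx": 0.006,"ty": 0,"tz": 0,"yaw": 0},
    {"tx": 0.012,"ty": 0,"tz": 0,"yaw": 0},
    {"tx": 0.012,"ty": 0,"tz": 0,"yaw": 0}
  ]
}}

```text
time_s: 16.1
tcp_pos: [0.5464, 0.1994, 0.0224]
eef_rot: [-3.141, 0.003, 1.417]
wrist_force: [-0.8, -9.9, 2.4]
opening: -0.002
grip_force: 5.0
```

{"op": "step_arm", "data": {
  "steps": [
    {"tx": -0.05,"ty": 0,"tz": 0,"yaw": 0},
    {"tx": -0.05,"ty": 0,"tz": -0.2,"yaw": 0},
    {"tx": -0.05,"ty": -0.1,"tz": -0.25,"yaw": 0},
    {"tx": 0.05,"ty": -0.349,"tz": -0.25,"yaw": 0},
    {"tx": 0.107,"ty": -0.349,"tz": -0.25,"yaw": 0},
    {"tx": 0.107,"ty": -0.349,"tz": -0.25,"yaw": 0},
    {"tx": 0.107,"ty": -0.349,"tz": -0.1,"yaw": 0},
    {"tx": 0.107,"ty": -0.349,"tz": 0,"yaw": 0},
    {"tx": 0.107,"ty": -0.349,"tz": 0,"yaw": 0}
  ]
}}

```text
time_s: 17.23
tcp_pos: [0.4976, 0.2255, 0.0215]
eef_rot: [-3.14, 0.001, 1.418]
wrist_force: [-1.0, -0.4, 0.4]
opening: 0.001
grip_force: 0.0
```

{"op": "step_arm", "data": {
  "steps": [
    {"tx": 0,"ty": 0.03,"tz": 0,"yaw": 0},
    {"tx": 0,"ty": 0.05,"tz": 0,"yaw": 0},
    {"tx": 0,"ty": 0.06,"tz": 0,"yaw": 0},
    {"tx": 0,"ty": 0.07,"tz": 0,"yaw": 0},
    {"tx": 0,"ty": 0.075,"tz": 0,"yaw": 0},
    {"tx": 0,"ty": 0.075,"tz": 0,"yaw": 0}
  ]
}}

```text
time_s: 17.98
tcp_pos: [0.5075, 0.2248, 0.0224]
eef_rot: [-3.139, 0.0, 1.42]
wrist_force: [-5.7, 2.7, 4.2]
opening: 0.001
grip_force: 2.7
```

```bash
python3 - <<'E'
from h import *
F=frame([.5095,.132,-.152]); s=robot.sense(); d=s['tcp_pos'][:2]-[.5095,.132]; a=-.152
print('local',np.cos(a)*d[0]+np.sin(a)*d[1],-np.sin(a)*d[0]+np.cos(a)*d[1]); tool(F([-15,91,22]))
E
```

```text
local -0.016066723839392227 0.09137182734955888
t 17.975 tcp [0.5075 0.2248 0.0224] yaw 1.4201 F [-5.7  2.7  4.2] -> tx ty tz yaw [-0.002  0.007  0.003] 0.0
```

{"op": "step_arm", "data": {
  "fingers": 0.55,
  "steps": [
    {"tx": 0,"ty": -0.06,"tz": 0,"yaw": 0},
    {"tx": 0,"ty": -0.06,"tz": -0.3,"yaw": 0},
    {"tx": 0,"ty": 0,"tz": -0.65,"yaw": -0.088},
    {"tx": 0.017,"ty": 0.28,"tz": -0.65,"yaw": -0.176},
    {"tx": 0.017,"ty": 0.28,"tz": -0.65,"yaw": -0.264},
    {"tx": 0.017,"ty": 0.28,"tz": -0.65,"yaw": -0.352},
    {"tx": 0.017,"ty": 0.28,"tz": -0.65,"yaw": -0.44},
    {"tx": 0.017,"ty": 0.28,"tz": -0.65,"yaw": -0.528},
    {"tx": 0.017,"ty": 0.28,"tz": -0.65,"yaw": -0.616},
    {"tx": 0.017,"ty": 0.28,"tz": -0.65,"yaw": -0.704},
    {"tx": 0.017,"ty": 0.28,"tz": -0.65,"yaw": -0.75},
    {"tx": 0.017,"ty": 0.28,"tz": -0.65,"yaw": -0.75}
  ]
}}

```text
time_s: 19.48
tcp_pos: [0.5512, 0.2205, 0.1201]
eef_rot: [3.141, 0.001, 2.989]
wrist_force: [-0.1, -0.9, 0.1]
opening: 0.549
grip_force: 0.0
```

```bash
python3 - <<'E'
from h import *
import pickle
c=cam('wrist');im=snap('wrist','w4.png');pickle.dump(c,open('w4.pkl','wb'))
for l in ['cassette_1']: print([(np.round(d['centre'],3),round(d['conf'],2)) for d in robot.recognise(l,'wrist')])
F=frame([.5095,.132,-.152]);tool(F([26,94,11]),-.152+np.pi);print('exp',F([26,94,26]))
print(robot.sense()['opening'],robot.sense()['q'])
print(proj(c,[F([a,b,26]) for a,b in [(-10,82),(62,82),(62,106),(-10,106)]]).round(0))
cv2.imwrite('pics/w4c.png',cv2.resize(im[:,:,::-1],(800,600),interpolation=cv2.INTER_CUBIC))
E
```

```text
[(array([0.509, 0.138, 0.043]), 0.77), (array([0.545, 0.221, 0.028]), 0.75), (array([0.512, 0.139, 0.021]), 0.53)]
t 19.575 tcp [0.551  0.2207 0.12  ] yaw 2.9875 F [-0.8  0.5  0.5] -> tx ty tz yaw [0.011 0.001 0.727] -0.001
exp [0.54943327 0.2209794  0.026     ]
0.549295577449398 [-0.40623221  0.58718066 -0.10323068  1.99639887  0.10750782  0.56248
  0.83345206]
[[265. 169.]
 [266. 254.]
 [295. 254.]
 [296. 169.]]
```

View pics/w4c.png

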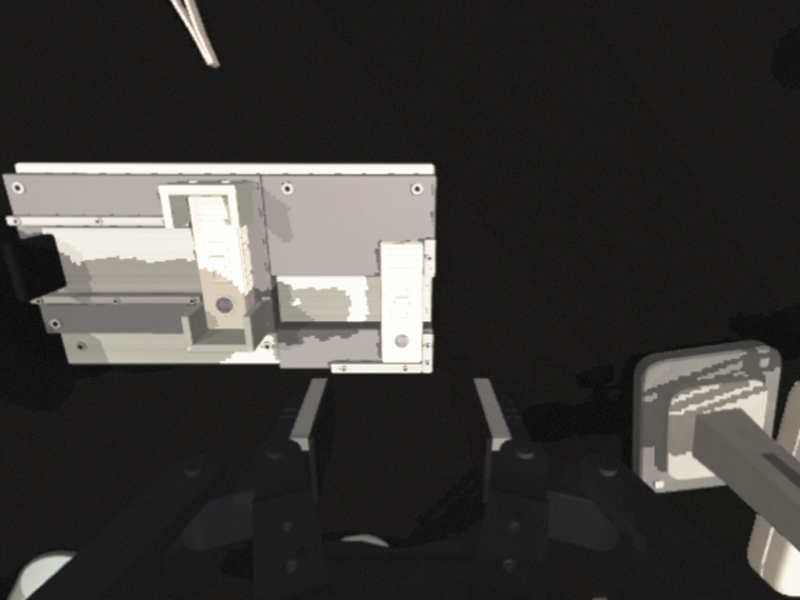

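{"op": "step_arm", "data": {
  "steps": [
    {"tx": 0.011,"ty": 0.001,"tz": 0.2,"yaw": -0.001},
    {"tx": 0.011,"ty": 0.001,"tz": 0.45,"yaw": -0.001},
    {"tx": 0.011,"ty": 0.001,"tz": 0.65,"yaw": -0.001},
    {"tx": 0.011,"ty": 0.001,"tz": 0.727,"yaw": -0.001},
    {"tx": 0.011,"ty": 0.001,"tz": 0.727,"yaw": -0.001},
    {"tx": 0.011,"ty": 0.001,"tz": 0.727,"yaw": -0.001}
  ]
}}

```text
time_s: 20.32
tcp_pos: [0.5497, 0.2215, 0.012]
eef_rot: [3.141, 0.001, 2.992]
wrist_force: [0.7, -0.4, 0.9]
opening: 0.553
grip_force: 0.0
```

{"op": "step_arm", "data": {
  "fingers": 0,
  "steps": [
    {"tx": 0,"ty": 0,"tz": 0,"yaw": 0},
    {"tx": 0,"ty": 0,"tz": 0,"yaw": 0},
    {"tx": 0,"ty": 0,"tz": 0,"yaw": 0},
    {"tx": 0,"ty": 0,"tz": 0,"yaw": 0},
    {"tx": 0,"ty": 0,"tz": 0,"yaw": 0},
    {"tx": 0,"ty": 0,"tz": 0,"yaw": 0}
  ]
}}

```text
time_s: 21.08
tcp_pos: [0.5496, 0.2213, 0.0122]
eef_rot: [3.141, 0.002, 2.992]
wrist_force: [-0.9, -0.3, 7.2]
opening: 0.256
grip_force: 58.6
```

{"op": "step_arm", "data": {
  "steps": [
    {"tx": 0,"ty": 0,"tz": -0.05,"yaw": 0},
    {"tx": 0,"ty": 0,"tz": -0.15,"yaw": 0},
    {"tx": 0,"ty": 0,"tz": -0.4,"yaw": 0},
    {"tx": 0,"ty": 0,"tz": -0.7,"yaw": 0},
    {"tx": 0,"ty": 0,"tz": -1,"yaw": 0}
  ]
}}

```text
time_s: 21.7
tcp_pos: [0.5489, 0.221, 0.1634]
eef_rot: [3.141, 0.0, 2.992]
wrist_force: [1.1, 0.8, 0.3]
opening: 0.259
grip_force: 58.9
```

```bash
python3 - <<'E'
from h import *
N=frame([.5582,-.2846,-.036]); t=N([0,60,0]); print(t)
tool([t[0],t[1],.25],-.036+np.pi); print(robot.sense()['opening'],robot.sense()['grip_force'])
E
```

```text
[ 0.56035953 -0.22463888  0.        ]
t 21.7 tcp [0.5489 0.221  0.1634] yaw 2.9922 F [1.1 0.8 0.3] -> tx ty tz yaw [-0.518 -2.927 -0.577] -0.0541
0.2586803764279126 58.94970417022705
```

{"op": "step_arm", "data": {
  "steps": [
    {"tx": 0,"ty": -0.1,"tz": -0.35,"yaw": 0},
    {"tx": -0.1,"ty": -0.4,"tz": -0.577,"yaw": 0},
    {"tx": -0.2,"ty": -0.75,"tz": -0.577,"yaw": 0},
    {"tx": -0.26,"ty": -1,"tz": -0.577,"yaw": 0},
    {"tx": -0.26,"ty": -1,"tz": -0.577,"yaw": 0}
  ]
}}

```text
time_s: 22.32
tcp_pos: [0.5652, 0.0631, 0.2487]
eef_rot: [-3.14, 0.001, 2.987]
wrist_force: [0.3, 0.2, 0.3]
opening: 0.258
grip_force: 59.0
```

{"op": "step_arm", "data": {
  "steps": [
    {"tx": -0.1,"ty": -0.35,"tz": 0,"yaw": 0},
    {"tx": -0.2,"ty": -0.7,"tz": 0,"yaw": -0.02},
    {"tx": -0.26,"ty": -1,"tz": 0,"yaw": -0.054},
    {"tx": -0.26,"ty": -1,"tz": 0,"yaw": -0.054},
    {"tx": -0.26,"ty": -1,"tz": 0,"yaw": -0.054},
    {"tx": -0.26,"ty": -1,"tz": 0,"yaw": -0.054}
  ]
}}

```text
time_s: 23.08
tcp_pos: [0.5816, -0.085, 0.2478]
eef_rot: [3.141, 0.0, 3.108]
wrist_force: [-0.1, 0.1, -0.7]
opening: 0.26
grip_force: 59.0
```

```bash
python3 - <<'E'
from h import *
import pickle
c=cam('wrist');im=snap('wrist','w5.png');pickle.dump(c,open('w5.pkl','wb'))
for l in ['nest_free','used_b','carrier']: print(l,[(np.round(d['centre'],3),round(d['conf'],2)) for d in robot.recognise(l,'wrist')])
x=[.5582,-.2846,-.036]
N=frame(x); t=N([0,60,0]); tool([t[0],t[1],.06],-.036+np.pi)
u=proj(c,[N(m) for m in [[-52,90,11],[52,90,11],[52,-90,11],[-52,-90,11],[37.8,73.8,27],[37.8,46.2,27],[-37.8,73.8,27],[-37.8,46.2,27],[36,-12,28],[36,12,28],[-36,12,28],[-36,-12,28]]]);print(u.round(0).tolist())
lo=np.clip(u.min(0)-15,0,None).astype(int);hi=(u.max(0)+15).astype(int);cr=im[lo[1]:hi[1],lo[0]:hi[0],::-1]
k=min(800/cr.shape[1],600/cr.shape[0]);print(lo,hi,k)
cv2.imwrite('pics/w5c.png',cv2.resize(cr,None,fx=k,fy=k,interpolation=cv2.INTER_CUBIC)[:600,:800])
E
```

```text
nest_free [(array([ 0.561, -0.217,  0.017]), 0.77)]
used_b [(array([ 0.553, -0.341,  0.026]), 0.86), (array([ 0.555, -0.282,  0.03 ]), 0.72)]
carrier [(array([ 0.548, -0.257,  0.006]), 0.79)]
t 23.275 tcp [ 0.5816 -0.086   0.2476] yaw 3.1069 F [-0.8  0.7 -0.6] -> tx ty tz yaw [ 0.11  -0.928  1.251] 0.0006
[[185.0, 119.0], [193.0, 205.0], [51.0, 204.0], [29.0, 118.0], [176.0, 197.0], [153.0, 197.0], [168.0, 133.0], [144.0, 133.0], [104.0, 196.0], [124.0, 196.0], [113.0, 134.0], [92.0, 134.0]]
[ 14 103] [208 219] 4.123711340206185
```

View pics/w5c.png

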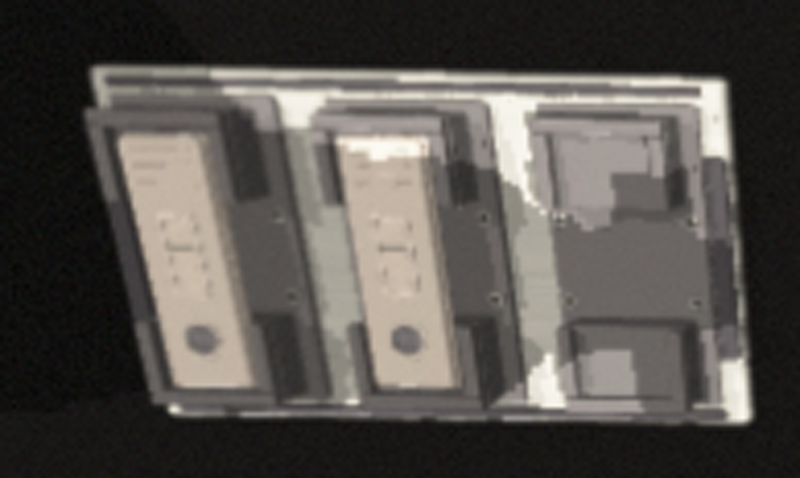

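```bash
python3 - <<'E'
from h import *
import pickle
c=pickle.load(open('w5.pkl','rb'))
f=lambda L:np.array(L)/4.1237+[14,103]
mid=(c,[[-36,-12,28],[-36,12,28],[36,12,28],[36,-12,28]],f([[340,138],[428,138],[460,388],[372,388]]))
left=(c,[[-36,-72,28],[-36,-48,28],[36,-48,28],[36,-72,28]],f([[118,135],[202,133],[253,385],[172,388]]))
pl=(c,[[-52,-90,6],[-52,90,6],[52,90,6],[52,-90,6]],f([[92,68],[727,78],[750,420],[170,415]]))
ft=(c,[[-45,83,10]],f([[698,103]]))
x0=[.5582,-.2846,-.036]
for o in ([mid],[left],[pl],[mid,left],[mid,left,pl,ft]):
    x,r=fit(o,x0);print(np.round(x,4),np.round(r,1).tolist(),frame(x)([0,60,0])[:2].round(4))
E
```

```text
[ 0.5601 -0.2815 -0.0822] [-0.2, -0.9, -0.0, 0.2, -0.4, 0.8, 0.8, -0.1] [ 0.5651 -0.2217]
[ 0.5608 -0.2813 -0.0548] [-0.9, -0.7, 0.4, 0.4, 0.5, 0.8, -0.1, -0.4] [ 0.564  -0.2214]
[ 0.5602 -0.2817 -0.0488] [-0.5, -0.5, -0.3, -0.1, 0.5, 0.9, 0.4, 0.0] [ 0.5631 -0.2218]
[ 0.5606 -0.2813 -0.0589] [-0.7, -0.3, -0.5, 0.3, 0.5, 0.9, 1.8, 0.5, -0.9, -1.1, 0.4, 0.0, 0.3, 0.4, -0.3, -0.8] [ 0.5641 -0.2214]
[ 0.5603 -0.2815 -0.05  ] [-1.2, -0.5, -1.1, -0.1, 0.5, 0.6, 1.8, 0.3, -1.3, -0.8, -0.1, 0.1, 0.4, 0.6, -0.2, -0.5, -0.3, -0.6, -0.1, 0.0, 0.7, 1.0, 0.5, -0.0, 0.5, 0.2] [ 0.5633 -0.2216]
```

{"op": "step_arm", "data": {
  "steps": [
    {"tx": 0.05,"ty": -0.2,"tz": 0.3,"yaw": 0.007},
    {"tx": 0.11,"ty": -0.377,"tz": 0.6,"yaw": 0.007},
    {"tx": 0.11,"ty": -0.377,"tz": 0.85,"yaw": 0.007},
    {"tx": 0.11,"ty": -0.377,"tz": 0.85,"yaw": 0.007},
    {"tx": 0.11,"ty": -0.377,"tz": 0.85,"yaw": 0.007},
    {"tx": 0.11,"ty": -0.377,"tz": 0.85,"yaw": 0.007}
  ]
}}

```text
time_s: 24.02
tcp_pos: [0.5642, -0.1426, 0.1217]
eef_rot: [-3.141, 0.003, 3.091]
wrist_force: [-0.8, -0.3, -0.5]
opening: 0.263
grip_force: 59.0
```

```bash
python3 - <<'E'
from h import *
import pickle
c=cam('wrist');im=snap('wrist','w6.png');pickle.dump(c,open('w6.pkl','wb'))
x=[.5603,-.2815,-.05];N=frame(x);t=N([0,60,0]); tool([t[0],t[1],.06],-.05+np.pi)
u=proj(c,[N([a,60+b,z]) for a,b,z in [(-45,-23,10),(-45,23,10),(45,23,10),(45,-23,10),(-37.8,-13.8,27),(-37.8,13.8,27),(37.8,13.8,27),(37.8,-13.8,27)]]);
lo=np.clip(u.min(0)-[10,10],0,None).astype(int);hi=(u.max(0)+[10,12]).astype(int);cr=im[lo[1]:hi[1],lo[0]:hi[0],::-1]
w4=cv2.imread('pics/w4.png')[155:267,250:330]
k=550/cr.shape[0];A=cv2.resize(cr,None,fx=k,fy=k,interpolation=cv2.INTER_CUBIC)
B=cv2.resize(w4,None,fx=4.9,fy=4.9,interpolation=cv2.INTER_CUBIC)
print(lo,hi,k,A.shape,((u-lo)*k).round(0).tolist())
h=max(A.shape[0],B.shape[0]);p=lambda q:cv2.copyMakeBorder(q,0,h-q.shape[0],0,0,0)
cv2.imwrite('pics/w6c.png',np.hstack([p(A),p(B)])[:600,:800])
E
```

```text
t 24.075 tcp [ 0.564  -0.1428  0.1216] yaw 3.0913 F [ 1.3 -0.3 -0.1] -> tx ty tz yaw [-0.022 -0.525  0.411] -0.0001
[145 149] [228 272] 4.471544715447155 (550, 371, 3) [[45.0, 48.0], [299.0, 49.0], [331.0, 492.0], [104.0, 492.0], [67.0, 107.0], [228.0, 107.0], [263.0, 500.0], [118.0, 500.0]]
```

View pics/w6c.png

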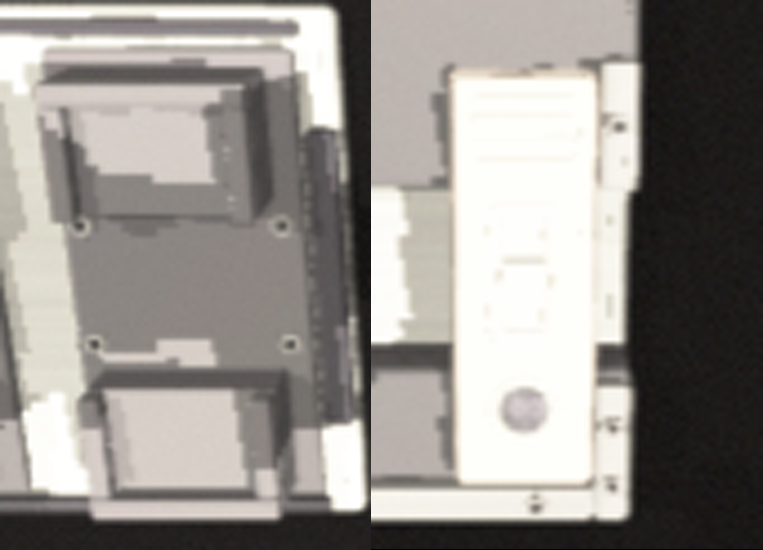

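```bash
python3 - <<'E'
from h import *
import pickle
c6=pickle.load(open('w6.pkl','rb'));c4=pickle.load(open('w4.pkl','rb'))
x,r=fit([(c4,[[-36,-12,26],[-36,12,26],[36,12,26],[36,-12,26]],(np.array([[80,70],[227,72],[222,485],[88,483]])/4.9+[250,155]))],[.5494,.221,-.152])
print('cass w4',x.round(4),r.round(1))
f=lambda L:np.array(L)/4.4715+[145,149]
P=f([[38,82],[245,82],[93,518],[283,518],[43,47],[290,48]])
def res(p):
    w=p[3]*1000;n=frame(p[:3]);m=[[-42,-w,27],[-42,w,27],[42,-w,27],[42,w,27],[-45,-23,10],[-45,23,10]]
    return (proj(c6,[n(q) for q in m])-P).ravel()
r6=least_squares(res,[.563,-.2216,-.05,.018]);print('nest w6',r6.x.round(4),r6.fun.round(1))
T=np.array([.5496,.2213]);Ty=2.992
# cassette offset in its tool frame; transfer to nest
def transfer(nest):
    d=x[:2]-T; rel=nest[2]-x[2]
    R2=np.array([[np.cos(rel),-np.sin(rel)],[np.sin(rel),np.cos(rel)]])
    return np.r_[nest[:2]-R2@d,Ty+rel]
print('offset',x[:2]-T)
for n in (r6.x[:3],[.5633,-.2216,-.05]):
    t=transfer(np.array(n));print('TCP target',t.round(4));tool([t[0],t[1],.045],t[2])
print(robot.sense()['tcp_pos'])
E
```

```text
cass w4 [ 0.5495  0.2217 -0.1503] [-0.6 -0.   0.8 -0.5  0.5  0.1 -0.7  0.6]
nest w6 [ 0.5631 -0.2224 -0.051   0.0179] [-0.5 -0.1 -0.  -0.   0.3  0.1 -0.3  0.1 -0.5  0.   1.  -0.1]
offset [-8.43923245e-05  3.74476790e-04]
TCP target [ 0.5632 -0.2228  3.0913]
t 24.075 tcp [ 0.564  -0.1428  0.1216] yaw 3.0913 F [ 1.3 -0.3 -0.1] -> tx ty tz yaw [-0.022 -0.533  0.511] -0.0
TCP target [ 0.5634 -0.222   3.0923]
t 24.075 tcp [ 0.564  -0.1428  0.1216] yaw 3.0913 F [ 1.3 -0.3 -0.1] -> tx ty tz yaw [-0.023 -0.527  0.511] -0.0005
[ 0.56398414 -0.14276751  0.12159279]
```

{"op": "step_arm", "data": {
  "steps": [
    {"tx": -0.01,"ty": -0.25,"tz": 0,"yaw": 0},
    {"tx": -0.022,"ty": -0.45,"tz": 0.1,"yaw": 0},
    {"tx": -0.022,"ty": -0.531,"tz": 0.3,"yaw": 0},
    {"tx": -0.022,"ty": -0.531,"tz": 0.511,"yaw": 0},
    {"tx": -0.022,"ty": -0.531,"tz": 0.511,"yaw": 0},
    {"tx": -0.022,"ty": -0.531,"tz": 0.511,"yaw": 0},
    {"tx": -0.022,"ty": -0.531,"tz": 0.511,"yaw": 0}
  ]
}}

```text
time_s: 24.95
tcp_pos: [0.5632, -0.2227, 0.045]
eef_rot: [-3.141, 0.002, 3.091]
wrist_force: [0.2, 0.7, 0.5]
opening: 0.261
grip_force: 59.0
```

```bash
python3 - <<'E'
from h import *
tool([.5633,-.2225,.018],3.0915);tool([.5633,-.2225,.0142],3.0915)
c=cam('wrist');im=snap('wrist','w7.png');import pickle;pickle.dump(c,open('w7.pkl','wb'))
E
```

```text
t 24.95 tcp [ 0.5632 -0.2227  0.045 ] yaw 3.0911 F [0.2 0.7 0.5] -> tx ty tz yaw [-0.001  0.002  0.18 ] -0.0002
t 24.95 tcp [ 0.5632 -0.2227  0.045 ] yaw 3.0911 F [0.2 0.7 0.5] -> tx ty tz yaw [-0.001  0.002  0.205] -0.0002
```

{"op": "step_arm", "data": {
  "steps": [
    {"tx": 0,"ty": 0.001,"tz": 0.05,"yaw": 0},
    {"tx": 0,"ty": 0.001,"tz": 0.1,"yaw": 0},
    {"tx": 0,"ty": 0.001,"tz": 0.14,"yaw": 0},
    {"tx": 0,"ty": 0.001,"tz": 0.165,"yaw": 0},
    {"tx": 0,"ty": 0.001,"tz": 0.18,"yaw": 0},
    {"tx": 0,"ty": 0.001,"tz": 0.18,"yaw": 0}
  ]
}}

```text
time_s: 25.75
tcp_pos: [0.5622, -0.2226, 0.0162]
eef_rot: [3.142, -0.0, 3.091]
wrist_force: [-0.7, 0.3, -0.2]
opening: 0.26
grip_force: 59.0
```

{"op": "step_arm", "data": {
  "steps": [
    {"tx": 0,"ty": 0,"tz": 0.01,"yaw": 0},
    {"tx": 0,"ty": 0,"tz": 0.02,"yaw": 0},
    {"tx": 0,"ty": 0,"tz": 0.02,"yaw": 0}
  ]
}}

```text
time_s: 26.12
tcp_pos: [0.5624, -0.2227, 0.0142]
eef_rot: [-3.141, 0.001, 3.091]
wrist_force: [-1.6, 0.7, 9.3]
opening: 0.261
grip_force: 60.0
```

{"op": "step_arm", "data": {
  "fingers": 0.42,
  "steps": [
    {"tx": 0,"ty": 0,"tz": 0,"yaw": 0},
    {"tx": 0,"ty": 0,"tz": 0,"yaw": 0},
    {"tx": 0,"ty": 0,"tz": 0,"yaw": 0},
    {"tx": 0,"ty": 0,"tz": 0,"yaw": 0}
  ]
}}

```text
time_s: 26.62
tcp_pos: [0.5622, -0.2226, 0.0132]
eef_rot: [3.142, -0.0, 3.091]
wrist_force: [-0.0, 0.7, -0.4]
opening: 0.416
grip_force: 0.0
```

{"op": "step_arm", "data": {
  "steps": [
    {"tx": 0,"ty": 0,"tz": -0.05,"yaw": 0},
    {"tx": 0,"ty": 0,"tz": -0.15,"yaw": 0},
    {"tx": 0,"ty": 0,"tz": -0.4,"yaw": 0},
    {"tx": 0,"ty": 0,"tz": -0.7,"yaw": 0},
    {"tx": 0,"ty": 0,"tz": -1,"yaw": 0},
    {"tx": 0,"ty": 0,"tz": -1,"yaw": 0},
    {"tx": 0,"ty": 0,"tz": -1,"yaw": 0}
  ]
}}

```text
time_s: 27.5
tcp_pos: [0.562, -0.2226, 0.1639]
eef_rot: [-3.141, 0.001, 3.091]
wrist_force: [-0.1, -0.2, -0.3]
opening: 0.42
grip_force: 0.0
```

```bash
python3 - <<'E'
from h import *
c=cam('wrist');im=snap('wrist','w8.png')
N=frame([.5631,-.2224,-.051])
print(proj(c,[N([a,b,28]) for a,b in [(-36,-12),(-36,12),(36,12),(36,-12)]]).round(0).tolist())
print([(np.round(d['centre'],3),round(d['conf'],2)) for d in robot.recognise('cassette_1','wrist')])
cr=im[60:330,130:430,::-1]; A=cv2.resize(cr,(600,540),interpolation=cv2.INTER_CUBIC)
cv2.imwrite('pics/w8c.png',A)
E
```

```text
[[267.0, 163.0], [294.0, 163.0], [293.0, 237.0], [268.0, 237.0]]
[(array([ 0.556, -0.223,  0.031]), 0.68)]
```

View pics/w8c.png

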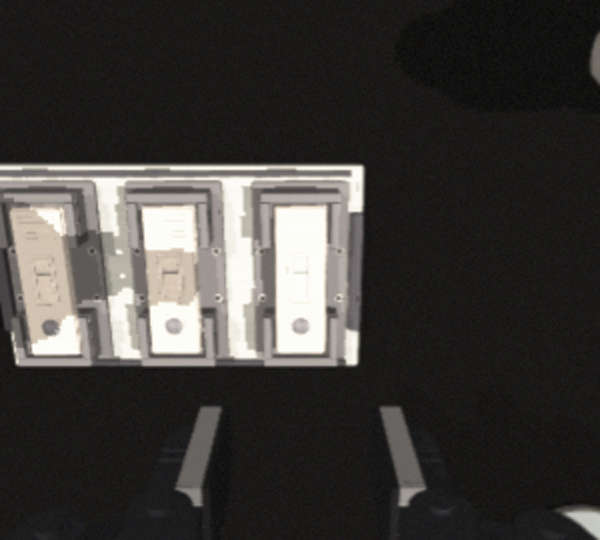

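The cassette lies inside the pocket walls of its nest (about (300,280) in the crop), level with its neighbours, with its well at the same end.

```bash
python3 -c "
from cell import robot
print(robot.close_job())"
```

```text
the job is handed in; nothing more can be done
None
```

I handed the job in at about 27.6 s of the 54 s: cassette_1 was dispensed, slid snug into the fence corner and laid in the empty nest with its well the same way as its neighbours. The tab is back at rest and nothing else was touched.

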